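# Finger along a row of sprung stems

### The arm

A 7-joint arm with a two-finger parallel gripper is mounted at the origin on the work surface. World frame = base frame: x ahead of the robot, y to its left, z up, the work surface at z = 0. Lengths are in m, angles in rad, forces in N, time in s.
With the tool pointing down it reaches from about 0.4 to 0.875 m from the base axis. Payload 19.3 kg.
Tool frame: the origin (TCP) lies midway between the tips of the shut fingers; the grasp point (between the pads) lies bot.tcp_to_grasp behind it (bot.tcp_to_grasp is the distance from the TCP to the grasp point, in m); z points along the fingers, y is the line along which they close (so a half turn about z gives the same grasp; the last joint's range is limited). The gripper opens to 85 mm and grips with 20 to 120 N. Pads are 22 mm wide; open, the fingers measure 114 mm over their backs; the gripper's body (76 mm by 85 mm) begins 54 mm behind the grasp point. The pads swing forward as they close: fully open they stand 13 mm farther back than shut.
Start: joints at [-1.208, 0.521, -0.036, 1.599, 0.021, 1.021, -0.113], TCP at [0.262, 0.567, 0.231] pointing down, gripper open.
Joint ranges: [-2.91, 2.91], [-0.3, 2.13], [-1.5, 1.42], [0.17, 2.43], [-1.26, 4.41], [0.16, 1.93], [-2.52, 2.52]. Speed limits (rad/s): [1.89, 1.89, 2.39, 2.39, 3.01, 3.01, 3.01].

### API

Orientations are given as [roll, pitch, yaw] about the fixed x, y, z axes, in that order (R = Rz(yaw) Ry(pitch) Rx(roll)).
In Python, from workcell import observe, imaging, bot gives the robot as it stands.
- The arm moves only by the tool send_rows, never from a script. Its argument "plan" is text: rows parted by semicolons, each of 7 numbers parted by spaces: the shift along the tool's x, y, z in m, then the turn, a rotation vector about the tool's x, y, z in degrees, then the finger opening in m, from 0 to 0.0854. In form: dx dy dz rx ry rz claw; .... A call has 1 to 10 rows; each row is the pose to reach, as a shift and turn from the pose commanded when the call began, along the tool's axes at that moment; what a row does not reach only later rows make up. A row lasts 1/12 s, in which the tool goes at most 41.7 mm and 7.16 degrees, less where a joint would pass 70% of its speed; a pose out of reach is approached as far as the arm can. A call with a gripper value outside its range is refused whole. The fingers move at their own pace and stop on an object; "grip_force" is the grip in N (left out, the last holds). Time passes only in rows, so rows that repeat a pose let the fingers close. It gives the time, the measured TCP pose, the force, the opening and the grip force at its end, in the units of the state.
- observe(): the state, without advancing time (a new reading comes with each control period).
- imaging.grab_frame(name): name is "scene" or "side" or "wrist"; returns a dict with "color" (384x512x3 uint8, red, green, blue), "fx", "fy", "cx", "cy" (pixels), "eye" and "orientation" of the camera in the world; the wrist camera has in their place "tool_from_camera" (4x4, takes a point from camera to tool coordinates, whose origin is the TCP and whose axes are the flange's). Camera axes: x right, y down, z forward; pixel columns grow to the right and rows downward; lengths in m; the calibration is good to about 2 mm. A picture is of the moment at which its call begins: read the wrist's pose just before it. There is no depth.
- bot.job_done(): hands the job in; it is judged then, once.
The state is a dict: "clock": time; "qpos": joint angles; "qd": joint speeds; "joint_efforts": joint torques, N m; "position": TCP position; "tool_rot": TCP orientation; "force": force on the tool from outside, world axes, zero at the start; "moment": the same for the moment, N m; "grip_width": finger opening in m; "finger_force": force on a finger pad.
Only numpy, scipy, OpenCV 4.12 (cv2) and the standard library are available. Lean on these libraries where they do the work, as an engineer would, in place of code of your own. Each camera call takes 0.05 s, during which the arm holds its last target. There are 200 camera calls.

### The job

Check that the five sprung flanged stems on the fixture move freely: with the fingertips go along the row from the stem next to the tall round post to the stem next to the low square block, dipping each head in turn, one at a time, lightly by about half a centimetre and letting it spring back before the next. Touch gently: do not push a stem down onto its stop, do not pull one up, and do not disturb the loose parts, box and brush around the fixture. Finish clear of everything with all the stems up.

Things in the scene. Friction and masses are not known exactly. Their poses are not given: they have to be found in the camera images.
- fixture: checking fixture: a fixed dark steel plate 96 x 310 x 16 mm flat on the bench carrying a slightly bowed row of five sprung stems about 46 mm apart. Origin: centre of its underside (bench level); y axis along the row, x across it, z up.
- head_a (a point): top centre of the domed head of stem a (moves with the stem); at rest x 11.0, y 90, z 60 mm in the fixture's frame. Each stem is a bright steel mushroom head 26 mm across (rim 7.5 mm below its top, sloping up to a nearly flat middle 8 mm across) on an 8 mm stem with a coil spring, in an aluminium collar 23 mm across whose top is 32 mm above the bench. Order along the row: a, b, c, d, e.
- head_b (a point): top centre of the domed head of stem b (moves with the stem); at rest x -5.5, y 45, z 60 mm in the fixture's frame. Same shape as stem a.
- head_c (a point): top centre of the domed head of stem c (moves with the stem); at rest x -11.0, y 0, z 60 mm in the fixture's frame. Same shape as stem a.
- head_d (a point): top centre of the domed head of stem d (moves with the stem); at rest x -5.5, y -45, z 60 mm in the fixture's frame. Same shape as stem a.
- head_e (a point): top centre of the domed head of stem e (moves with the stem); at rest x 11.0, y -90, z 60 mm in the fixture's frame. Same shape as stem a.
- stem_a (a joint): how far stem a is pushed down (m): 0 at rest, positive down, solid stop at 0.012, negative if pulled up. Spring 0.4 N per mm (about 2 N at 5 mm); it springs straight back when let go.
- stem_b (a joint): how far stem b is pushed down (m): 0 at rest, positive down, solid stop at 0.012, negative if pulled up. Spring 0.4 N per mm (about 2 N at 5 mm); it springs straight back when let go.
- stem_c (a joint): how far stem c is pushed down (m): 0 at rest, positive down, solid stop at 0.012, negative if pulled up. Spring 0.4 N per mm (about 2 N at 5 mm); it springs straight back when let go.
- stem_d (a joint): how far stem d is pushed down (m): 0 at rest, positive down, solid stop at 0.012, negative if pulled up. Spring 0.4 N per mm (about 2 N at 5 mm); it springs straight back when let go.
- stem_e (a joint): how far stem e is pushed down (m): 0 at rest, positive down, solid stop at 0.012, negative if pulled up. Spring 0.4 N per mm (about 2 N at 5 mm); it springs straight back when let go.
- post: upright round steel post, 16 mm thick on a 24 mm foot, 82 mm tall, standing fixed on the plate beyond one end of the row (either end), about 42 mm from the last stem there; its top is 98 mm above the bench. It marks the end to begin at. Origin: centre of its foot.
- block: low square steel block 32 x 26 x 18 mm fixed on the plate beyond the other end of the row; top 34 mm above the bench. It marks the end to finish at. Origin: centre of its underside.
- part_1: loose aluminium flanged part standing flange down, stem up: flange 42 mm across, stem 14 mm, 65 mm tall, 60 g. Bystander between the fixture and the robot. Origin: centre of its underside.
- part_2: another loose flanged part, same as part_1. Bystander.
- bin: loose small yellow parts box with green lid, 126 x 106 x 72 mm, 0.6 kg, near the -y end of the fixture. Bystander. Origin: centre of its underside.
- brush: loose bench brush lying behind the fixture (further from the robot), 200 mm long, 42 mm wide, 20 mm high. Bystander. Origin: near its middle, on its underside; x axis along it towards the bristles.

How it is judged:
On the way, in this order (a step that is already met when the one before it is completed fails the run):
1. the first (next to the post) stem is dipped more than 2 mm by the fingers, all others being up (((horizontal distance between post and head_a below 0.1 m and value of joint stem_a above 0.002 m and contact force between the fingers and fixture above 0.2 N and value of joint each of stem_b, stem_c, stem_d, stem_e below 0.0012 m) or (not (horizontal distance between post and head_a below 0.1 m) and value of joint stem_e above 0.002 m and contact force between the fingers and fixture above 0.2 N and value of joint each of stem_a, stem_b, stem_c, stem_d below 0.0012 m))), for 0.1 s.
2. the second stem is dipped more than 2 mm by the fingers, all others being up (((horizontal distance between post and head_a below 0.1 m and value of joint stem_b above 0.002 m and contact force between the fingers and fixture above 0.2 N and value of joint each of stem_a, stem_c, stem_d, stem_e below 0.0012 m) or (not (horizontal distance between post and head_a below 0.1 m) and value of joint stem_d above 0.002 m and contact force between the fingers and fixture above 0.2 N and value of joint each of stem_a, stem_b, stem_c, stem_e below 0.0012 m))), for 0.1 s.
3. the middle stem is dipped more than 2 mm by the fingers, all others being up (((horizontal distance between post and head_a below 0.1 m and value of joint stem_c above 0.002 m and contact force between the fingers and fixture above 0.2 N and value of joint each of stem_a, stem_b, stem_d, stem_e below 0.0012 m) or (not (horizontal distance between post and head_a below 0.1 m) and value of joint stem_c above 0.002 m and contact force between the fingers and fixture above 0.2 N and value of joint each of stem_a, stem_b, stem_d, stem_e below 0.0012 m))), for 0.1 s.
4. the fourth stem is dipped more than 2 mm by the fingers, all others being up (((horizontal distance between post and head_a below 0.1 m and value of joint stem_d above 0.002 m and contact force between the fingers and fixture above 0.2 N and value of joint each of stem_a, stem_b, stem_c, stem_e below 0.0012 m) or (not (horizontal distance between post and head_a below 0.1 m) and value of joint stem_b above 0.002 m and contact force between the fingers and fixture above 0.2 N and value of joint each of stem_a, stem_c, stem_d, stem_e below 0.0012 m))), for 0.1 s.
5. the last (next to the block) stem is dipped more than 2 mm by the fingers, all others being up (((horizontal distance between post and head_a below 0.1 m and value of joint stem_e above 0.002 m and contact force between the fingers and fixture above 0.2 N and value of joint each of stem_a, stem_b, stem_c, stem_d below 0.0012 m) or (not (horizontal distance between post and head_a below 0.1 m) and value of joint stem_a above 0.002 m and contact force between the fingers and fixture above 0.2 N and value of joint each of stem_b, stem_c, stem_d, stem_e below 0.0012 m))), for 0.1 s.
At the end, for the whole second after the job is handed in: all five stems are back up (within 1.2 mm of rest) and still, and the two loose parts, the box and the brush are at rest within 15 mm of where they began (value of joint stem_a between -0.0015 and 0.0012 m and velocity of joint stem_a between -0.01 and 0.01 m/s and value of joint stem_b between -0.0015 and 0.0012 m and velocity of joint stem_b between -0.01 and 0.01 m/s and value of joint stem_c between -0.0015 and 0.0012 m and velocity of joint stem_c between -0.01 and 0.01 m/s and value of joint stem_d between -0.0015 and 0.0012 m and velocity of joint stem_d between -0.01 and 0.01 m/s and value of joint stem_e between -0.0015 and 0.0012 m and velocity of joint stem_e between -0.01 and 0.01 m/s and distance of each of part_1, part_2, bin, brush from where it was at the start of the episode below 0.015 m and linear speed of each of part_1, part_2, bin, brush below 0.02 m/s); the robot touches nothing.
It fails at once if a stem is pushed down to its stop (more than 11 mm) (value of joint any of stem_a, stem_b, stem_c, stem_d, stem_e above 0.011 m).
It fails at once if a stem is pulled up more than 4 mm (value of joint any of stem_a, stem_b, stem_c, stem_d, stem_e below -0.004 m).
It fails at once if the fixture, its stems, the post or the block is pushed with more than 25 N (contact force between any of the arm, the fingers and fixture above 25 N or contact force between any of the arm, the fingers and post above 25 N or contact force between any of the arm, the fingers and block above 25 N).
It fails at once if a loose part, the box or the brush is moved more than 15 mm, lifted or tipped (distance of any of part_1, part_2, bin, brush from where it was at the start of the episode above 0.015 m or angle between any of part_1, part_2, bin's own z axis and vertical above 0.25 rad).
It also fails if it takes over 51 s, if anything falls off the work surface, if the arm or the gripper's body presses on something with over 40 N, if the wrist force passes 120 N, or if a joint passes its speed limit or range.

## Working session

There is one attempt and no reset: what is moved stays moved. The work goes in short steps, Python scripts to look and compute and a tool call to move; the robot and the scene stay as the last step left them, time stands still between calls to the robot, and variables do not carry over. Pictures are saved under pics/ and viewed, at most 10 in all, crops included, and the job is handed in when it is done.

Besides the shell and the picture viewer there is one more tool, called after "Call:" by a JSON object that holds its "api" and its "payload", one argument or row to a line. send_rows: Moves the arm, as the interface text tells. Its arguments: {"type":"object","properties":{"plan":{"type":"string"},"grip_force":{"type":"number"}},"required":["plan"]}

```bash
mkdir -p pics
cat > h.py <<'E'
import numpy as np, cv2
from workcell import observe, imaging, bot
from scipy.spatial.transform import Rotation as R
def snap(n,f):
    g=imaging.grab_frame(n); cv2.imwrite('pics/'+f,g['color'][:,:,::-1]); return g
E
python3 - <<'E'
from h import *
s=observe(); print(s['clock'],s['position'],s['tool_rot'],s['force'],s['grip_width'],bot.tcp_to_grasp)
for n in('scene','side'):
    g=snap(n,n+'.png'); print({k:v for k,v in g.items() if k!='color'})
E
```

```text
0.0 [0.26202171 0.56704849 0.23070528] [-3.14041569e+00  8.72700791e-05  2.70880871e+00] [ 0.32108983 -0.4209221   0.27600768] 0.08549126406583644 0.0187
{'fx': 472.6382603833769, 'fy': 472.6382603833769, 'cx': 250.04102373946353, 'cy': 193.04792217143645, 'eye': array([0.88213817, 0.48520305, 0.84784982]), 'orientation': array([-2.49741146,  0.01541156,  2.57191387])}
{'fx': 435.56979583246607, 'fy': 435.56979583246607, 'cx': 251.4418677814128, 'cy': 192.8367850934499, 'eye': array([ 0.50958726, -0.93298622,  0.56684081]), 'orientation': array([-2.07601474, -0.01846461, -0.07337854])}
```

View pics/scene.png

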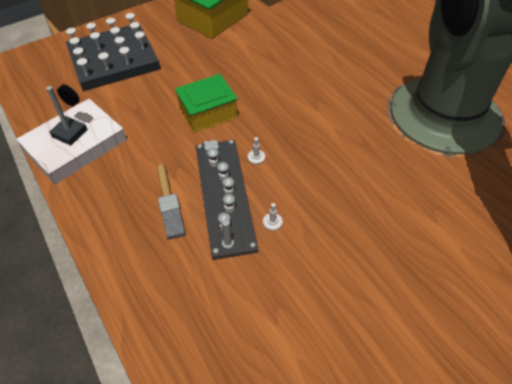

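View pics/side.png

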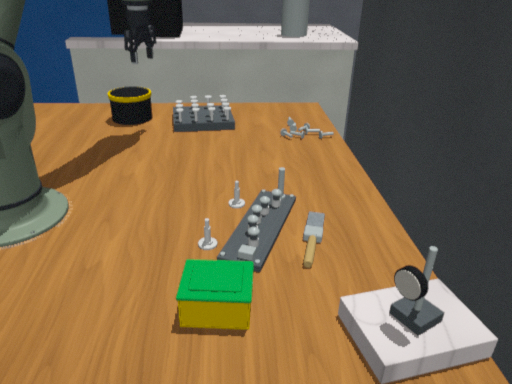

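The scene view shows the plate with corners near (197,143), (235,140), (257,250) and (213,257). The post is at (226,235), the near +y end, and the block is at the far end by the green-lidded box. The side view agrees: post at (281,180), block at (247,252), loose parts at (237,195) and (208,235) on the robot side, brush behind.

```bash
cat >> h.py <<'E'
def ray(g,u,v,z):
    d=R.from_euler('xyz',g['orientation']).as_matrix()@np.array([(u-g['cx'])/g['fx'],(v-g['cy'])/g['fy'],1])
    return g['eye']+d*(z-g['eye'][2])/d[2]
def wcam(s,g):
    T=np.eye(4);T[:3,:3]=R.from_euler('xyz',s['tool_rot']).as_matrix();T[:3,3]=s['position']
    M=T@g['tool_from_camera']; g['eye']=M[:3,3]; g['orientation']=R.from_matrix(M[:3,:3]).as_euler('xyz'); return g
E
python3 - <<'E'
from h import *
np.set_printoptions(precision=4,suppress=True)
g=imaging.grab_frame('scene'); s=imaging.grab_frame('side')
for n,u,v,z in[('c',197,143,.016),('c',235,140,.016),('c',257,247,.016),('c',213,255,.016),('d',223,167,.055),('c',228,182,.055),('b',229,199,.055),('post',224,216,.098),('p1',256,157,0),('p2',273,222,0)]: print(n,ray(g,u,v,z))
print('side')
for n,u,v,z in[('a',277,193,.055),('b',265,201,.055),('c',257,209,.055),('d',253,219,.055),('e',252,232,.055),('post',282,170,.098)]: print(n,ray(s,u,v,z))
w=wcam(observe(),imaging.grab_frame('wrist')); print(w['tool_from_camera'],w['fx'],w['cx'],w['cy'])
E
```

```text
c [ 0.5813 -0.2441  0.016 ]
c [ 0.5001 -0.2021  0.016 ]
c [0.6179 0.075  0.016 ]
c [0.7019 0.0422 0.016 ]
d [ 0.5822 -0.1155  0.055 ]
c [ 0.5947 -0.0736  0.055 ]
b [ 0.6162 -0.0339  0.055 ]
post [0.6595 0.0236 0.098 ]
p1 [ 0.4799 -0.1407  0.    ]
p2 [0.5504 0.0342 0.    ]
side
a [ 0.649  -0.0139  0.055 ]
b [ 0.6158 -0.0514  0.055 ]
c [ 0.5939 -0.0869  0.055 ]
d [ 0.5816 -0.1288  0.055 ]
e [ 0.5756 -0.1792  0.055 ]
post [0.6642 0.0249 0.098 ]
[[-0.     -0.9545 -0.2983  0.0771]
 [ 1.     -0.0002  0.0008  0.0002]
 [-0.0008 -0.2983  0.9545 -0.143 ]
 [ 0.      0.      0.      1.    ]] 314.164095728877 257.5278453360234 186.65102128212237
```

Call:
{"api": "send_rows", "payload": {
  "plan": "-0.571 -0.449 0 0 0 0 0;-0.571 -0.449 0 0 0 0 0;-0.571 -0.449 0 0 0 0 0;-0.571 -0.449 0 0 0 0 0;-0.571 -0.449 0 0 0 0 0;-0.571 -0.449 0 0 0 0 0;-0.571 -0.449 0 0 0 0 0;-0.571 -0.449 0 0 0 0 0;-0.571 -0.449 0 0 0 0 0;-0.571 -0.449 0 0 0 0 0"
}}

```text
clock: 1.08
position: [0.4519, 0.1942, 0.2315]
tool_rot: [3.141, 0.0, 2.709]
force: [1.2, -0.8, -0.8]
grip_width: -0.0
finger_force: 0.0
```

Call:
{"api": "send_rows", "payload": {
  "plan": "-0.235 -0.185 0.02 0 0 0 0;-0.235 -0.185 0.02 0 0 0 0;-0.235 -0.185 0.02 0 0 0 0;-0.235 -0.185 0.02 0 0 0 0;-0.235 -0.185 0.02 0 0 0 0;-0.235 -0.185 0.02 0 0 0 0;-0.235 -0.185 0.02 0 0 0 0;-0.235 -0.185 0.02 0 0 0 0;-0.235 -0.185 0.02 0 0 0 0;-0.235 -0.185 0.02 0 0 0 0"
}}

```text
clock: 1.92
position: [0.587, -0.0706, 0.2109]
tool_rot: [-3.141, -0.001, 2.708]
force: [0.2, 0.7, -0.0]
grip_width: 0.0003
finger_force: 0.0
```

Run:
```python
from h import *
s=observe(); w=wcam(s,snap('wrist','w1.png')); print(s['position'],s['force'],s['clock'],w['eye'])
```

```text
[ 0.58699149 -0.07058204  0.21091565] [ 0.23953436  0.71115656 -0.00782126] 1.9167 [ 0.51719869 -0.038016    0.35392719]
```

View pics/w1.png

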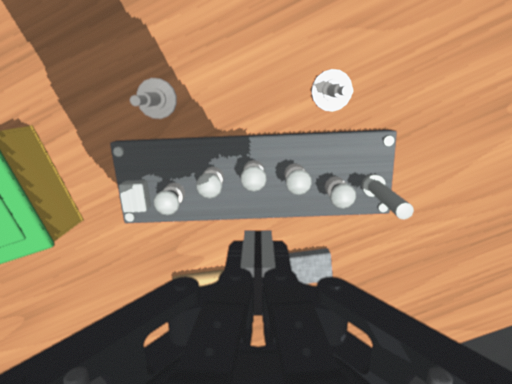

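The wrist view shows the whole row: heads e(167,203), d(209,184), c(254,177), b(298,180), a(342,195), post top (404,210), block (133,197), and the brush below the plate.

```bash
cat >> h.py <<'E'
M={'a':(11,90),'b':(-5.5,45),'c':(-11,0),'d':(-5.5,-45),'e':(11,-90)}
def measure(guess):
    s=observe(); w=wcam(s,imaging.grab_frame('wrist'))
    gr=cv2.cvtColor(w['color'],cv2.COLOR_RGB2GRAY); P=[];Q=[]
    for k,(u,v) in guess.items():
        c=gr[v-16:v+17,u-16:u+17]; m=((c>125)*255).astype(np.uint8); 
        m=cv2.morphologyEx(m,cv2.MORPH_OPEN,cv2.getStructuringElement(cv2.MORPH_ELLIPSE,(11,11)))
        n,l,st,ce=cv2.connectedComponentsWithStats(m)
        if n<2: print(k,'none');continue
        i=min(range(1,n),key=lambda i:np.hypot(*(ce[i]-16))); uv=ce[i]+[u-16,v-16]
        p=ray(w,*uv,.055); P.append(p[:2]);Q.append(np.array(M[k])/1e3); print(k,uv.round(1),st[i],p.round(4))
    P=np.array(P);Q=np.array(Q);pc,qc=P.mean(0),Q.mean(0)
    H=sum(np.outer(q-qc,p-pc) for p,q in zip(P,Q)); th=np.arctan2(H[0,1]-H[1,0],H[0,0]+H[1,1])
    C=np.array([[np.cos(th),-np.sin(th)],[np.sin(th),np.cos(th)]]); t=pc-C@qc
    print('yaw',np.degrees(th),'t',t,'res mm',((P-(Q@C.T+t))*1e3).round(1).tolist())
    Rt=R.from_euler('xyz',s['tool_rot']).as_matrix()
    for k,q in M.items():
        h=np.r_[C@(np.array(q)/1e3)+t,.06]; print(k,h.round(4),'tool shift',(Rt.T@(h-s['position'])).round(4))
E
python3 - <<'E'
from h import *
measure({'e':(167,203),'d':(209,184),'c':(254,177),'b':(298,180),'a':(342,195)})
print(observe()['position'],observe()['clock'])
E
```

```text
e [165.4 203. ] [  1   4  28  25 525] [ 0.5785 -0.168   0.055 ]
d [209.4 184.7] [  2   1  28  31 629] [ 0.5799 -0.1186  0.055 ]
c [255.1 176.4] [  2   0  31  33 761] [ 0.5912 -0.0737  0.055 ]
b [299.5 179.5] [  3   0  30  33 803] [ 0.6126 -0.0351  0.055 ]
a [342.7 196.6] [  4   4  27  27 550] [ 0.6474 -0.0024  0.055 ]
yaw -22.464779539976767 t [ 0.60190822 -0.07955028] res mm [[0.8, -1.1], [0.3, 0.5], [-0.6, 1.7], [-1.5, 0.7], [0.9, -1.8]]
a [ 6.465e-01 -6.000e-04  6.000e-02] tool shift [-0.0253  0.0875  0.1511]
b [ 0.614  -0.0359  0.06  ] tool shift [-0.0106  0.0419  0.1511]
c [ 0.5917 -0.0753  0.06  ] tool shift [-0.0069 -0.0033  0.1511]
d [ 0.5796 -0.119   0.06  ] tool shift [-0.0142 -0.048   0.1511]
e [ 0.5777 -0.1669  0.06  ] tool shift [-0.0325 -0.0923  0.1511]
[ 0.5869079  -0.06911593  0.21130072] 2.0167
```

Call:
{"api": "send_rows", "payload": {
  "plan": "-0.025 0.088 0.06 0 0 0 0;-0.025 0.088 0.06 0 0 0 0;-0.025 0.088 0.06 0 0 0 0;-0.025 0.088 0.1 0 0 0 0;-0.025 0.088 0.12 0 0 0 0;-0.025 0.088 0.13 0 0 0 0;-0.025 0.088 0.13 0 0 0 0;-0.025 0.088 0.13 0 0 0 0;-0.025 0.088 0.13 0 0 0 0;-0.025 0.088 0.13 0 0 0 0"
}}

```text
clock: 2.85
position: [0.6476, -0.0009, 0.0831]
tool_rot: [3.14, 0.002, 2.709]
force: [-0.2, 0.1, -0.3]
grip_width: 0.0002
finger_force: 0.0
```

Run:
```python
from h import *
for i in range(3):
  s=observe(); w=wcam(s,snap('wrist','w2.png')); print(s['position'],s['tool_rot'],s['force'],s['clock'])
```

```text
[ 0.64760458 -0.00091606  0.08310137] [3.14037455e+00 2.12211724e-03 2.70866365e+00] [-0.21109185  0.11872832 -0.34243169] 2.85
[ 0.64750405 -0.00093462  0.08287427] [3.14048523e+00 1.88332141e-03 2.70868456e+00] [-0.63383866  0.12793251  0.50883887] 2.9
[ 0.64736828 -0.00096849  0.08260259] [3.14065069e+00 1.60912619e-03 2.70859740e+00] [ 0.07850318 -0.150824   -0.05796907] 2.95
```

View pics/w2.png

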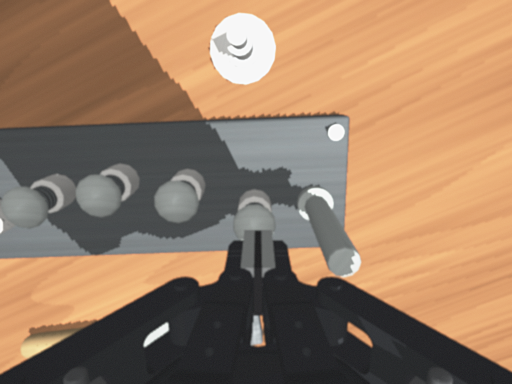

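The close wrist view shows head a under the fingertips, centred near (254,222). Head b is at (178,201), head c at (99,195), and the post is clear to the right (top 343,262).

Run:
```python
from h import *
s=observe(); w=wcam(s,imaging.grab_frame('wrist')); Rt=R.from_euler('xyz',s['tool_rot']).as_matrix()
for k,u,v in[('a',254.5,223),('b',178,201),('c',99.5,195)]:
    p=ray(w,u,v,.055); print(k,p.round(4),'shift',(Rt.T@(p-s['position'])).round(4))
print(s['position'],s['clock'])
```

```text
a [ 0.6453 -0.0017  0.055 ] shift [ 0.0015 -0.0015  0.0273]
b [ 0.6143 -0.0358  0.055 ] shift [ 0.0153 -0.0455  0.0273]
c [ 0.5923 -0.0748  0.055 ] shift [ 0.0189 -0.0901  0.0272]
[ 0.64722041 -0.00095437  0.08233186] 3.0
```

Call:
{"api": "send_rows", "payload": {
  "plan": "0.001 -0.001 0.006 0 0 0 0;0.001 -0.001 0.012 0 0 0 0;0.001 -0.001 0.017 0 0 0 0;0.001 -0.001 0.020 0 0 0 0;0.001 -0.001 0.022 0 0 0 0;0.001 -0.001 0.023 0 0 0 0;0.001 -0.001 0.023 0 0 0 0;0.001 -0.001 0.023 0 0 0 0"
}}

```text
clock: 3.72
position: [0.6455, -0.0014, 0.0584]
tool_rot: [3.142, 0.0, 2.709]
force: [-0.3, 0.1, 1.0]
grip_width: 0.0001
finger_force: 0.3
```

Call:
{"api": "send_rows", "payload": {
  "plan": "0 0 0.001 0 0 0 0;0 0 0.002 0 0 0 0;0 0 0.003 0 0 0 0;0 0 0.0035 0 0 0 0;0 0 0.0035 0 0 0 0;0 0 0.0035 0 0 0 0;0 0 0.0035 0 0 0 0;0 0 0.0035 0 0 0 0"
}}

```text
clock: 4.38
position: [0.6456, -0.0014, 0.0549]
tool_rot: [3.142, 0.0, 2.709]
force: [-0.0, -0.3, 1.4]
grip_width: -0.0001
finger_force: 1.0
```

Run:
```python
from h import *
F=[]
for i in range(6):
  imaging.grab_frame('side'); s=observe(); F.append(np.r_[s['force'],s['finger_force'],s['position'][2]])
F=np.array(F);print(F[:,2:].round(4),F.mean(0))
```

```text
[[2.0814 1.0133 0.0549]
 [2.5668 1.0153 0.0549]
 [1.6882 1.0174 0.0549]
 [2.0801 1.0191 0.0548]
 [2.3412 1.0208 0.0548]
 [3.1803 1.0221 0.0548]] [ 0.34044247 -0.28955388  2.32299294  1.01802277  0.05485431]
```

Call:
{"api": "send_rows", "payload": {
  "plan": "0 0 -0.005 0 0 0 0;0 0 -0.015 0 0 0 0;0 0 -0.018 0 0 0 0;0.004 -0.012 -0.018 0 0 0 0;0.009 -0.028 -0.018 0 0 0 0;0.014 -0.045 -0.018 0 0 0 0;0.014 -0.045 -0.018 0 0 0 0;0.014 -0.045 -0.016 0 0 0 0;0.014 -0.045 -0.012 0 0 0 0;0.014 -0.045 -0.008 0 0 0 0"
}}

```text
clock: 5.52
position: [0.6142, -0.0358, 0.0625]
tool_rot: [3.141, 0.0, 2.709]
force: [0.7, 0.2, -0.3]
grip_width: 0.0
finger_force: 0.0
```

Call:
{"api": "send_rows", "payload": {
  "plan": "0 0 0.002 0 0 0 0;0 0 0.004 0 0 0 0;0 0 0.006 0 0 0 0;0 0 0.007 0 0 0 0;0 0 0.008 0 0 0 0;0 0 0.008 0 0 0 0;0 0 0.008 0 0 0 0;0 0 0.008 0 0 0 0;0 0 0.008 0 0 0 0"
}}

```text
clock: 6.27
position: [0.614, -0.0364, 0.0549]
tool_rot: [3.141, 0.0, 2.709]
force: [0.1, 1.7, 1.4]
grip_width: 0.0001
finger_force: 1.0
```

Stem b is dipped 5 mm. Next is c, at shift (0.0037, -0.0452).

Call:
{"api": "send_rows", "payload": {
  "plan": "0 0 -0.005 0 0 0 0;0 0 -0.015 0 0 0 0;0 0 -0.018 0 0 0 0;0.001 -0.012 -0.018 0 0 0 0;0.002 -0.028 -0.018 0 0 0 0;0.004 -0.045 -0.018 0 0 0 0;0.004 -0.045 -0.018 0 0 0 0;0.004 -0.045 -0.016 0 0 0 0;0.004 -0.045 -0.012 0 0 0 0;0.004 -0.045 -0.008 0 0 0 0"
}}

```text
clock: 7.1
position: [0.5914, -0.0754, 0.0624]
tool_rot: [3.141, -0.0, 2.709]
force: [1.0, 0.3, -0.2]
grip_width: 0.0001
finger_force: 0.0
```

Call:
{"api": "send_rows", "payload": {
  "plan": "0 0 0.002 0 0 0 0;0 0 0.004 0 0 0 0;0 0 0.006 0 0 0 0;0 0 0.007 0 0 0 0;0 0 0.008 0 0 0 0;0 0 0.008 0 0 0 0;0 0 0.008 0 0 0 0;0 0 0.008 0 0 0 0;0 0 0.008 0 0 0 0"
}}

```text
clock: 7.85
position: [0.5915, -0.0755, 0.055]
tool_rot: [3.141, 0.0, 2.709]
force: [-0.5, 2.2, 1.4]
grip_width: -0.0003
finger_force: 1.0
```

Call:
{"api": "send_rows", "payload": {
  "plan": "0 0 -0.005 0 0 0 0;0 0 -0.015 0 0 0 0;0 0 -0.018 0 0 0 0;-0.002 -0.012 -0.018 0 0 0 0;-0.004 -0.028 -0.018 0 0 0 0;-0.007 -0.045 -0.018 0 0 0 0;-0.007 -0.045 -0.018 0 0 0 0;-0.007 -0.045 -0.016 0 0 0 0;-0.007 -0.045 -0.012 0 0 0 0;-0.007 -0.045 -0.008 0 0 0 0"
}}

```text
clock: 8.68
position: [0.579, -0.1188, 0.0624]
tool_rot: [3.141, -0.0, 2.709]
force: [-1.0, 0.1, -0.8]
grip_width: -0.0001
finger_force: 0.0
```

Call:
{"api": "send_rows", "payload": {
  "plan": "0 0 0.002 0 0 0 0;0 0 0.004 0 0 0 0;0 0 0.006 0 0 0 0;0 0 0.007 0 0 0 0;0 0 0.008 0 0 0 0;0 0 0.008 0 0 0 0;0 0 0.008 0 0 0 0;0 0 0.008 0 0 0 0;0 0 0.008 0 0 0 0"
}}

```text
clock: 9.43
position: [0.5789, -0.1193, 0.0549]
tool_rot: [3.142, 0.0, 2.709]
force: [-0.9, 0.5, 2.3]
grip_width: -0.0001
finger_force: 1.0
```

Run:
```python
from h import *
s=observe(); w=wcam(s,snap('wrist','w3.png')); print(s['position'],s['finger_force'])
```

```text
[ 0.57892452 -0.1193458   0.05492743] 0.9938528791741419
```

View pics/w3.png

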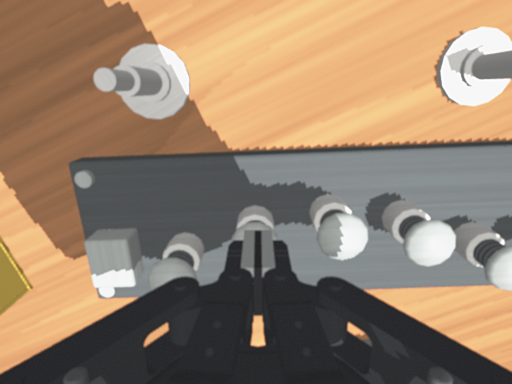

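The view shows d under the fingertips, e at (172,270), and the box edge near (30,288), over 10 cm from e along the row. Clear to go on to e.

Call:
{"api": "send_rows", "payload": {
  "plan": "0 0 -0.005 0 0 0 0;0 0 -0.015 0 0 0 0;0 0 -0.018 0 0 0 0;-0.006 -0.012 -0.018 0 0 0 0;-0.012 -0.028 -0.018 0 0 0 0;-0.018 -0.045 -0.018 0 0 0 0;-0.018 -0.045 -0.018 0 0 0 0;-0.018 -0.045 -0.016 0 0 0 0;-0.018 -0.045 -0.012 0 0 0 0;-0.018 -0.045 -0.008 0 0 0 0"
}}

```text
clock: 10.32
position: [0.5765, -0.1671, 0.0625]
tool_rot: [3.141, 0.0, 2.709]
force: [0.1, 0.5, 1.2]
grip_width: 0.0001
finger_force: 0.0
```

Call:
{"api": "send_rows", "payload": {
  "plan": "0 0 0.002 0 0 0 0;0 0 0.004 0 0 0 0;0 0 0.006 0 0 0 0;0 0 0.007 0 0 0 0;0 0 0.008 0 0 0 0;0 0 0.008 0 0 0 0;0 0 0.008 0 0 0 0;0 0 0.008 0 0 0 0;0 0 0.008 0 0 0 0"
}}

```text
clock: 11.07
position: [0.5764, -0.1678, 0.0549]
tool_rot: [3.142, 0.0, 2.709]
force: [0.2, 1.2, 2.8]
grip_width: 0.0001
finger_force: 1.0
```

Call:
{"api": "send_rows", "payload": {
  "plan": "0 0 -0.005 0 0 0 0;0 0 -0.015 0 0 0 0;0 0 -0.04 0 0 0 0;0 0 -0.07 0 0 0 0;0 0 -0.1 0 0 0 0;0 0 -0.13 0 0 0 0;0 0 -0.15 0 0 0 0;0 0 -0.15 0 0 0 0;0 0 -0.15 0 0 0 0;0 0 -0.15 0 0 0 0"
}}

```text
clock: 11.9
position: [0.576, -0.1678, 0.2049]
tool_rot: [-3.142, -0.0, 2.709]
force: [-0.4, 0.6, 0.5]
grip_width: -0.0003
finger_force: 0.0
```

Run:
```python
from h import *
snap('wrist','w4.png'); print(observe()['position'],observe()['force'])
```

```text
[ 0.57585852 -0.16771005  0.20434186] [ 0.04287254 -0.34517003  0.28212674]
```

View pics/w4.png

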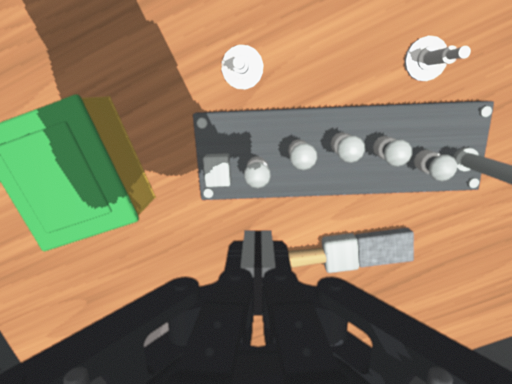

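All five heads are up at (258,173) to (442,167), and the parts, box and brush look undisturbed. The gripper is well clear.

```bash
python3 -c "
from workcell import bot; print(bot.job_done())"
```

```text
the job is handed in; nothing more can be done
None
```

I dipped all five stems in order from the post to the block, each about 5 mm with roughly 2 N; all were back up and the arm clear with nothing visibly disturbed when I handed the job in, but no verdict was returned.

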